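# Move the snapped-in header sign to the new card spinner

### The arm

A 6-joint arm with a two-finger parallel gripper is mounted at the origin on the work surface. World frame = base frame: x ahead of the robot, y to its left, z up, the work surface at z = 0. Lengths are in m, angles in rad, forces in N, time in s.
With the tool pointing down it reaches from about 0.275 to 0.75 m from the base axis. Payload 10.2 kg.
Tool frame: the origin (TCP) lies at the very end of the fingers, on their centre line; the grasp point (between the pads) lies 19 mm behind it; z points along the fingers, y is the line along which they close (so a half turn about z gives the same grasp; the last joint's range is limited). The gripper opens to 85 mm and grips with 20 to 120 N. Pads are 22 mm wide; open, the fingers measure 114 mm over their backs; the gripper's body (76 mm by 85 mm) begins 54 mm behind the grasp point. The pads swing forward as they close: fully open they stand 13 mm farther back than shut.
Start: joints at [-1.428, 0.313, 1.498, -0, 1.331, -0.223], TCP at [0.188, -0.49, 0.231] pointing down, gripper open.
Joint ranges: [-2.94, 2.94], [-0.97, 2.17], [0.19, 2.56], [-1.23, 4.37], [0.02, 3.11], [-2.88, 2.88]. Speed limits (rad/s): [2.39, 2.39, 3.01, 3.14, 3.14, 3.14].

### API

Orientations are given as a unit quaternion [w, x, y, z].
In Python, from bench import * gives the robot as it stands.
- The arm moves only by the tool arm_command, never from a script. Its argument "increments" is a list of rows, each a list of 6 numbers: the shift along the tool's x, y, z normalised to -1 to 1, where 1 is 120 mm, then the turn, a rotation vector about the tool's x, y, z normalised to -1 to 1, where 1 is pi rad. In form: [[dx, dy, dz, ax, ay, az], ...]. A call has 1 to 8 rows; each row shifts and turns the commanded pose from where the row before left it, along the tool's axes as they then stand; what a row does not reach is not made up. A row lasts 1/12 s, in which the tool goes at most 41.7 mm and 7.16 degrees, less where a joint would pass 70% of its speed; a pose out of reach is approached as far as the arm can. A call with a number of a shift or a turn outside -1 to 1 is refused whole. A call with a gripper value outside its range is refused whole. "fingers" is the closure, from -1 (fully open) to 1 (shut), set as the call begins (left out, the last holds). The fingers move at their own pace and stop on an object; the grip force is fixed at half the most. Time passes only in rows, so rows that do not move let the fingers close. It gives the time, the measured TCP pose, the force, the opening and the grip force at its end, in the units of the state.
- get_state(): the state, without advancing time (a new reading comes with each control period).
- snapshot(name): name is "scene" or "top" or "wrist"; returns the picture (420x560x3 uint8, blue, green, red); there is no depth.
- camera_params(name): a dict with "mtx" (3x3 intrinsics, pixels), "k1" (the pictures are not rectified: a ray, as slopes to the right and down, at radius r is drawn at 1 + k1 r^2 times it, then the intrinsics apply), "position" and "rotation" of the camera in the world; the wrist camera has in their place "hand_eye" (4x4, takes a point from camera to tool coordinates, whose origin is the TCP and whose axes are the flange's). Camera axes: x right, y up, looking along -z (the intrinsics and any distortion apply to the point x, -y, -z); pixel columns grow to the right and rows downward; lengths in m; the calibration is good to about 2 mm. A picture is of the moment at which its call begins: read the wrist's pose just before it. camera_params takes no time and is no camera call.
- close_job(): hands the job in; it is judged then, once.
Trained networks look in the newest picture that a camera, given by its name, has taken for a name from the list of things; names that differ only in an ending like _2 or _b are one class to them, and where a whole thing is asked for, a point or a joint stands for the part that bears it (a point fixed in the world has none). Each returns a list of dicts, best first, with "confidence" (0 to 1); they miss things now and then, are a little off and sometimes report something else, mostly with a low value. They report only what shows in the picture. A call takes as long as a camera call. They do not tell look-alikes from the thing itself.
- recognise(thing, camera): "position" ([x, y, z] in m, in the coordinates of the camera as it stood for that picture, good to about 4 mm: the middle of the surface that is visible of it).
- silhouettes(thing, camera): "mask" (420x560 bool, what is visible of it).
The state is a dict: "t": time; "q": joint angles; "joint_vel": joint speeds; "joint_efforts": joint torques, N m; "tcp_pos": TCP position; "ee_rot": TCP orientation; "ft_force": force on the tool from outside, world axes, zero at the start; "torque": the same for the moment, N m; "finger_gap": finger opening in m; "grip_force": force on a finger pad.
Only numpy, scipy, OpenCV 4.12 (cv2) and the standard library are available. Lean on these libraries where they do the work, as an engineer would, in place of code of your own. Each camera call takes 0.05 s, during which the arm holds its last target. There are 200 camera calls.

### The job

The header sign is snapped into the spring socket on top of the old leaning card easel: pull it out of there and fit it on the new card spinner, its stem down through the eyelet at the end of the bracket, collar resting flat on the bracket and the sign upright, its plate facing the same way as the spinner (square across the bracket). Never drop the sign or force it hard against the spinner, and leave everything else on the counter where it is.

Things in the scene. Friction and masses are not known exactly. Their poses are not given: they have to be found in the camera images.
- sign: The header sign, about 70 g: a flat wooden plate with blank paper faces on a white round collar (26 mm across, z 0 to 6 mm), a white stem below. Origin: centre of the collar's underside. z: up along the stem's axis through the plate; x: square to the plate's faces. At the start it is snapped fully home in the old easel's socket, axes as the socket's.
- sign_grip (a point): Where to grip the sign: middle of its plate's width and thickness, 30 mm above the sign's origin; axes as the sign's. The plate is 12 mm thick (x), 64 mm wide (y), from z 6 to 44 mm above the sign's origin. Take it across the 12 mm, fingers along its z axis (leaning at first). Hold it firmly (about 80 N; it bears any grip).
- stud_tip (a point): The lowest point of the sign's stem, 40.5 mm below the sign's origin; axes as the sign's. The stem is 13 mm thick for 16 mm below the collar, then tapers over 6 mm to a 7 mm neck, and ends in a head 13 mm thick, from 40.5 up to 33 mm below the origin (flat end, 0.8 mm chamfer), tapering to the neck above.
- easel: The old card easel, fixed to the counter: white base 170 x 150 x 12 mm and a white panel leaning back 30 degrees to its own -x (roughly towards the robot), cards in pockets on its +x face, a steel spring socket on its top edge. Origin: on the table, within the base; z up. It stands on the left or the right of the counter, turned up to 0.45 rad.
- socket_mouth (a point): Centre of the mouth of the easel's spring socket (top face of its steel block, 34 x 44 mm), 155 mm above the table. Its z axis is the socket's, 30 degrees from vertical, leaning to the easel's -x: pull along it. The bore is 15 mm wide. Collar on the mouth = fully home.
- catch (a point): Midpoint between two spring-loaded brass balls in the socket, 27 mm under its mouth, that grip the stem's neck above its head. They hold until the sign is pulled along the axis with about 15 to 20 N, and let go with a snap after 6 to 14 mm of travel; the stem is clear of the socket after 42 mm. If the sign stays behind, take it again, holding it harder.
- spinner: The new card spinner, fixed on the side of the counter where the easel is not: white round base 160 mm across, a pole with three pockets of cards, and a flat white bracket clamped on its top that reaches to its own -x and ends in an eyelet. Origin: on the table, 55 mm from the pole's axis; z up, x towards the pole, along the bracket. Turned up to 0.45 rad.
- eyelet_mid (a point): Middle of the range in which the eyelet's centre lies, at the bracket's upper face, 165 mm above the table; axes as the spinner's. The bracket's reach was set by hand and clamped tight: the eyelet's real centre lies up to 12 mm from here along x, either way (y and z are true). This point is not the eyelet: find that by touch or by eye.
- bracket_top (a point): A point on the spinner, on the pole's axis at the bracket's upper face (165 mm up, 55 mm to +x of eyelet_mid). The bracket is 14 mm thick, 40 mm wide, and its flat end lies 20 mm beyond the eyelet's centre. The upright eyelet is 16 mm wide with a 1 mm chamfer, right through, open below; nothing on the spinner stands higher than the bracket. It bears 20 N without shifting.
- bell: Bystander: brass counter bell, a dome 72 mm across and 49 mm high. Origin: centre of its underside.
- jar: Bystander: closed glass jar 60 mm across, 85 mm high. Origin: centre of its underside.
- stamp: Bystander: wooden hand stamp, 45 x 60 mm block with a turned knob, 66 mm high. Origin: centre of its underside.
- mug: Bystander: white mug 80 mm across, 90 mm high, handle on its +y side. Origin: centre of its underside.
- giftbox: Bystander: brown carton 80 x 80 x 50 mm. Origin: centre of its underside.
- tape: Bystander: grey tape dispenser 110 x 50 mm, 78 mm high. Origin: centre of its underside.
Mind the look-alikes: they are no part of the job. What is shaped like the sign but green or purple is not meant.

How it is judged:
By the outcome, as a careful person would: the job done as asked, in the order asked, and still so for the second after the job is handed in, with the robot touching nothing.
It also fails if it takes over 67 s, if anything falls off the work surface, if the arm or the gripper's body presses on something with over 40 N, if the wrist force passes 120 N, or if a joint passes its speed limit or range.

## Working session

There is one attempt and no reset: what is moved stays moved. The work goes in short steps, Python scripts to look and compute and a tool call to move; the robot and the scene stay as the last step left them, time stands still between calls to the robot, and variables do not carry over. Pictures are saved under pics/ and viewed, at most 10 in all, crops included, and the job is handed in when it is done.

Besides the shell and the picture viewer there is one more tool, called after ">>>" by a JSON object that holds its "fn" and its "kwargs", one argument or row to a line. arm_command: Moves the arm, as the interface text tells. Its arguments: {"type":"object","properties":{"increments":{"type":"array","items":{"type":"array","items":{"type":"number"}}},"fingers":{"type":"number"}},"required":["increments"]}

```bash
ls; mkdir -p pics; cat > h.py <<'E'
from bench import *
import numpy as np, cv2
from scipy.spatial.transform import Rotation as R
def rot(q): return R.from_quat([q[1],q[2],q[3],q[0]])
def campose(name,st=None):
    p=camera_params(name)
    if name!="wrist": 
        r=np.array(p["rotation"]); 
        Rm=r if r.shape==(3,3) else rot(r).as_matrix()
        return Rm,np.array(p["position"])
    H=np.array(p["hand_eye"]); st=st or get_state(); T=rot(st["ee_rot"]).as_matrix()
    return T@H[:3,:3], T@H[:3,3]+np.array(st["tcp_pos"])
def project(name,X,st=None):
    p=camera_params(name);Rm,t=campose(name,st)
    c=(np.atleast_2d(X)-t)@Rm
    s=np.c_[c[:,0],-c[:,1]]/(-c[:,2:3]); s=s*(1+p["k1"]*(s**2).sum(1,keepdims=True))
    return s@np.array(p["mtx"])[:2,:2].T+np.array(p["mtx"])[:2,2]
def ray(name,uv,st=None):
    p=camera_params(name);Rm,t=campose(name,st);M=np.array(p["mtx"])
    d=(np.atleast_2d(uv)-M[:2,2])/[M[0,0],M[1,1]]; s=d.copy()
    for _ in range(20): s=d/(1+p["k1"]*(s**2).sum(1,keepdims=True))
    return t,np.c_[s[:,0],-s[:,1],-np.ones(len(s))]@Rm.T
def onz(name,uv,z,st=None):
    t,d=ray(name,uv,st); return t+d*((z-t[2])/d[:,2:3])
E
python3 - <<'E'
from h import *
print(get_state())
for n in ("scene","top"):
    p=camera_params(n);print(n,p)
    im=snapshot(n);cv2.imwrite(f"pics/{n}.png",im)
    Rm,t=campose(n)
    for th in ("sign","easel","spinner","socket_mouth","eyelet_mid","bracket_top","sign_grip"):
        try:
            for r in recognise(th,n)[:4]:
                X=Rm@np.array(r["position"])+t
                print(n,th,round(r["confidence"],2),X.round(3),project(n,X).round())
        except Exception as e: print(th,e)
print(camera_params("wrist"))
E
```

```text
pics
{'t': 0.0, 'q': array([-1.42839449e+00,  3.13490666e-01,  1.49845201e+00, -3.78666574e-05,
        1.33099167e+00, -2.23390533e-01]), 'joint_vel': array([ 8.10722177e-04, -4.18408941e-04, -4.29693456e-04,  7.05903187e-05,
        1.64265280e-05, -5.34513355e-05]), 'joint_efforts': array([ 1.07481985e-03, -4.12261283e+01, -2.59740454e+01, -1.42599461e-04,
        4.13469766e-03,  6.03134310e-06]), 'tcp_pos': array([ 0.18773314, -0.49000694,  0.23070865]), 'ee_rot': array([-6.71041026e-04,  9.83320023e-01,  1.81882603e-01,  8.78462661e-06]), 'ft_force': array([0.09768992, 0.28261858, 0.4769345 ]), 'torque': array([-0.00014391,  0.01688952, -0.00640975]), 'grip_force': 0.0, 'finger_gap': 0.08590992440189127}
scene {'mtx': array([[493.85969279,   0.        , 273.1054138 ],
       [  0.        , 493.85969279, 210.17985512],
       [  0.        ,   0.        ,   1.        ]]), 'k1': -0.014350554377644447, 'position': array([1.36820614, 0.36093867, 1.28305338]), 'rotation': array([0.52635377, 0.17657975, 0.27927239, 0.78344   ])}
scene sign 0.72 [0.38  0.308 0.013] [[384. 229.]]
scene 
[... 1242 characters left out ...]
sign_grip 0.92 [0.376 0.29  0.018] [[174. 280.]]
top sign_grip 0.57 [0.505 0.267 0.186] [[167. 227.]]
top sign_grip 0.56 [0.359 0.114 0.019] [[240. 286.]]
{'mtx': array([[291.97854406,   0.        , 280.17842662],
       [  0.        , 291.97854406, 207.0087857 ],
       [  0.        ,   0.        ,   1.        ]]), 'k1': -0.050016882056831295, 'hand_eye': array([[-7.01987078e-04,  9.49916088e-01,  3.12504293e-01,
         8.09419779e-02],
       [ 9.99999750e-01,  6.38683484e-04,  3.04927603e-04,
         4.52780428e-04],
       [ 9.00643053e-05,  3.12504428e-01, -9.49916298e-01,
        -1.42036373e-01],
       [ 0.00000000e+00,  0.00000000e+00,  0.00000000e+00,
         1.00000000e+00]])}
```

```bash
python3 - <<'E'
import cv2
a=cv2.imread("pics/top.png")[90:340,100:440]
b=cv2.imread("pics/scene.png")[130:380,130:470]
cv2.imwrite("pics/t2.png",cv2.resize(a,(800,588),interpolation=cv2.INTER_CUBIC))
cv2.imwrite("pics/s2.png",cv2.resize(b,(800,588),interpolation=cv2.INTER_CUBIC))
E
```

```text
(no output)
```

View pics/t2.png

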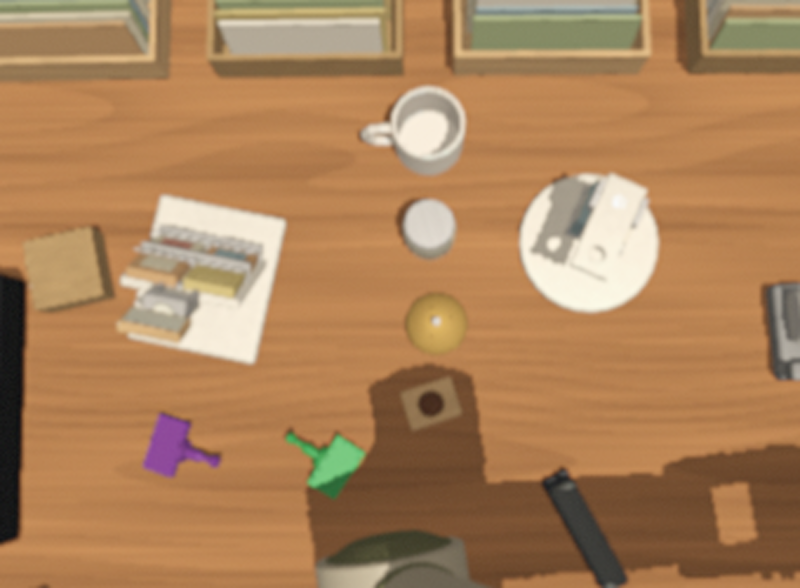

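View pics/s2.png

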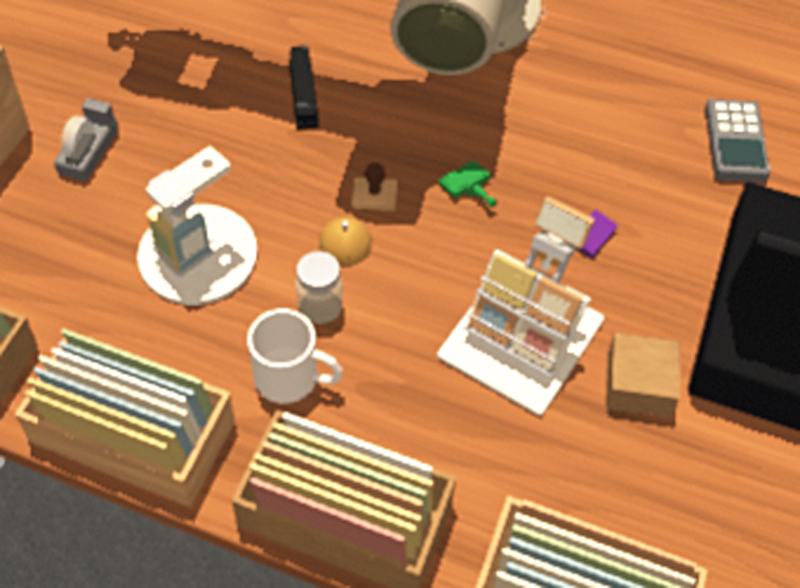

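```bash
cat >> h.py <<'E'
def move(ptgt,Rt,st=None):
    st=st or get_state(); T=rot(st["ee_rot"])
    d=T.inv().apply(np.array(ptgt)-st["tcp_pos"]); r=(T.inv()*R.from_matrix(Rt)).as_rotvec()
    n=max(np.linalg.norm(d)/.0417,np.linalg.norm(r)/np.radians(7.16))
    # straight move with turning: n steps each with same rotvec; shifts in the then-current frame
    N=int(np.ceil(n)); print("total tool-shift mm",(d*1e3).round(1),"rotvec",r.round(4),"rows",round(n,2))
    for k in range(N):
        dk=R.from_rotvec(-r*k/N).apply(d/N)
        print((np.r_[dk/.12,r/N/np.pi]).round(4).tolist(),end=",")
    print()
def axes(yaw,lean=0):
    S=R.from_euler("z",yaw)*R.from_euler("y",-lean); m=S.as_matrix()
    return np.c_[m[:,1],m[:,0],-m[:,2]],m   # tool rot, sign axes
E
python3 - <<'E'
from h import *
f=lambda p:np.array(p)/2.353+[100,90]
c=onz("top",f([(162,195),(287,220),(257,362),(130,335)]),.012)
print("base",c.round(3),np.linalg.norm(np.diff(c,axis=0),axis=1))
d=c[0]+c[1]-c[2]-c[3];print("yaw easel",np.arctan2(d[1],d[0]),c.mean(0))
e=onz("top",f([(598,253)]),.165);print("eyelet",e)
b=onz("top",f([(610,173),(648,192),(575,262),(605,280)]),.165);print(b.round(3))
d=b[0]+b[1]-b[2]-b[3];yaw=np.arctan2(d[1],d[0]);print("yaw sp",yaw)
u=lambda q:np.array(q)/2.353+[130,130]
print("eyelet scene",onz("scene",u([(209,164)]),.165))
Rt,_=axes(-.41); move([e[0][0],e[0][1],.28],Rt)
E
```

```text
base [[0.666 0.312 0.012]
 [0.635 0.165 0.012]
 [0.471 0.199 0.012]
 [0.503 0.346 0.012]] [0.1499375  0.16723629 0.15043739]
yaw easel -0.20093225278275662 [0.56860162 0.2554505  0.012     ]
eyelet [[ 0.57239964 -0.16935623  0.165     ]]
[[ 0.654 -0.184  0.165]
 [ 0.634 -0.222  0.165]
 [ 0.563 -0.146  0.165]
 [ 0.545 -0.176  0.165]]
yaw sp -0.43837365660608485
eyelet scene [[ 0.57483361 -0.16323559  0.165     ]]
total tool-shift mm [ 474.  -162.1  -48.7] rotvec [-0.      0.     -0.7951] rows 12.07
[0.3038, -0.1039, -0.0312, -0.0, 0.0, -0.0195],[0.3096, -0.0852, -0.0312, -0.0, 0.0, -0.0195],[0.3142, -0.0661, -0.0312, -0.0, 0.0, -0.0195],[0.3177, -0.0468, -0.0312, -0.0, 0.0, -0.0195],[0.32, -0.0272, -0.0312, -0.0, 0.0, -0.0195],[0.321, -0.0076, -0.0312, -0.0, 0.0, -0.0195],[0.3209, 0.012, -0.0312, -0.0, 0.0, -0.0195],[0.3196, 0.0316, -0.0312, -0.0, 0.0, -0.0195],[0.317, 0.0511, -0.0312, -0.0, 0.0, -0.0195],[0.3133, 0.0703, -0.0312, -0.0, 0.0, -0.0195],[0.3084, 0.0894, -0.0312, -0.0, 0.0, -0.0195],[0.3024, 0.108, -0.0312, -0.0, 0.0, -0.0195],[0.2952, 0.1263, -0.0312, -0.0, 0.0, -0.0195],
```

The sign lookalikes in the top crop are green at (335,463) and purple at (168,445), both lying loose. The wooden plate with paper faces at (155,318), in the easel's socket, fits the description, and I'll confirm it from close by. First I'll view the eyelet.

>>> {"fn": "arm_command", "kwargs": {
  "increments": [
    [0.304,-0.104,-0.031,0,0,-0.0195],
    [0.31,-0.085,-0.031,0,0,-0.0195],
    [0.314,-0.066,-0.031,0,0,-0.0195],
    [0.318,-0.047,-0.031,0,0,-0.0195],
    [0.32,-0.027,-0.031,0,0,-0.0195],
    [0.321,-0.008,-0.031,0,0,-0.0195],
    [0.321,0.012,-0.031,0,0,-0.0195],
    [0.32,0.032,-0.031,0,0,-0.0195]
  ],
  "fingers": -1
}}

```text
t: 1.47
tcp_pos: [0.4257, -0.2911, 0.2614]
ee_rot: [0.0, 0.909, 0.416, 0.0]
ft_force: [-0.3, -0.9, 0.1]
finger_gap: 0.0853
grip_force: 0.0
```

>>> {"fn": "arm_command", "kwargs": {
  "increments": [
    [0.317,0.051,-0.031,0,0,-0.0195],
    [0.313,0.07,-0.031,0,0,-0.0195],
    [0.308,0.089,-0.031,0,0,-0.0195],
    [0.302,0.108,-0.031,0,0,-0.0195],
    [0.295,0.126,-0.031,0,0,-0.0195],
    [0,0,0,0,0,0],
    [0,0,0,0,0,0],
    [0,0,0,0,0,0]
  ]
}}

```text
t: 2.13
tcp_pos: [0.5718, -0.1694, 0.2794]
ee_rot: [-0.0, 0.836, 0.549, -0.0]
ft_force: [0.1, -0.2, 0.1]
finger_gap: 0.0853
grip_force: 0.0
```

```bash
python3 - <<'E'
from h import *
st=get_state();print(st["t"],st["tcp_pos"],st["q"].round(2))
im=snapshot("wrist");cv2.imwrite("pics/w1.png",im)
for th in ("eyelet_mid","bracket_top","spinner"):
    for r in recognise(th,"wrist")[:2]:
        Rm,t=campose("wrist",st);X=Rm@np.array(r["position"])+t;print(th,r["confidence"],X.round(4),project("wrist",X,st).round())
cv2.imwrite("pics/w1b.png",cv2.resize(im,(800,600)))
np.save("st_w1.npy",st,allow_pickle=True)
E
```

```text
2.1333 [ 0.57180433 -0.16935564  0.27935645] [-0.48  0.45  1.18 -0.    1.51 -0.07]
eyelet_mid 0.93 [ 0.6095 -0.1611  0.1104] [[309. 168.]]
spinner 0.81 [ 0.6114 -0.1635  0.1104] [[311. 169.]]
```

View pics/w1b.png

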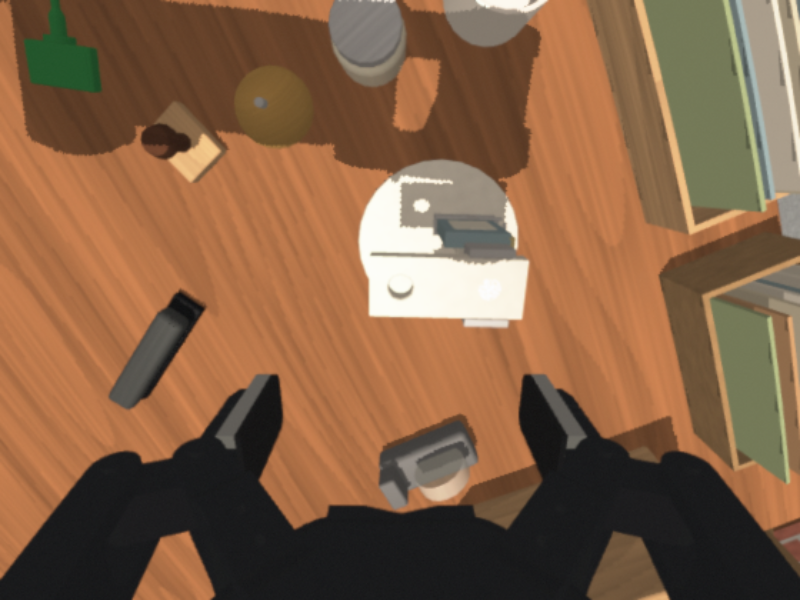

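The bracket runs from (370,255) to (527,320) in this view, with the eyelet at (400,286), about pixel (280,200) at full resolution. Next I'll enlarge it for sub-pixel measurement.

```bash
python3 - <<'E'
from h import *
im=cv2.imread("pics/w1.png")
c=im[165:235,250:380]; big=cv2.resize(c,(780,420),interpolation=cv2.INTER_CUBIC);cv2.imwrite("pics/w1c.png",big)
st=np.load("st_w1.npy",allow_pickle=True).item()
g=cv2.cvtColor(im,cv2.COLOR_BGR2GRAY)
print(g[190:212,268:292])
E
```

```text
[[252 252 252 252 252 252 252 252 252 252 252 252 252 251 251 251 251 251
  251 251 251 251 251 251]
 [252 252 252 252 252 252 252 252 252 251 250 250 249 249 250 251 251 251
  251 251 251 251 251 251]
 [252 252 252 252 252 252 251 250 250 249 248 248 248 248 248 248 249 250
  251 251 251 251 251 251]
 [252 252 252 252 252 251 249 248 249 250 250 251 251 250 250 248 248 248
  249 250 251 251 251 251]
 [252 252 252 252 251 249 248 250 251 252 252 252 252 252 251 251 250 248
  246 247 251 251 251 251]
 [252 252 252 251 248 246 250 252 252 252 252 252 252 251 251 251 251 251
  248 246 249 251 251 251]
 [252 252 252 250 242 247 251 252 252 252 252 252 252 251 251 251 251 251
  251 248 247 249 251 251]
 [252 252 252 247 241 250 252 252 252 252 252 252 252 252 252 251 251 252
  251 250 245 248 251 251]
 [252 252 250 240 239 251 252 252 252 252 252 252 252 252 252 252 252 252
  251 249 242 243 250 251]
 [252 252 248 223 227 250 252 252 252 252 252 252 252 252 252 252 252 252
  251 246 226 237 249 251]
 [252 252 247 210 203 245 251 252 252 252 252 252 252 252 252 252 252 251
  250 234 186 22
[... 422 characters left out ...]
52 252 249 224 179 137 132 136 144 153 164 167 166 159 145 133 130
  142 172 222 248 251 251]
 [252 252 252 251 243 210 159 139 132 130 131 133 133 132 132 131 133 144
  175 213 239 250 251 251]
 [252 252 252 252 250 235 198 160 147 137 133 131 131 132 134 143 162 185
  218 240 249 251 251 251]
 [252 252 252 252 252 249 238 213 193 177 164 151 147 157 168 189 212 232
  243 249 251 251 251 251]
 [252 252 252 252 252 252 250 246 239 229 213 202 193 204 219 233 241 248
  250 251 251 251 251 251]
 [252 252 252 252 252 252 252 252 251 248 244 243 240 242 245 248 250 251
  251 251 251 251 251 251]
 [252 252 252 252 252 252 252 252 252 251 251 251 251 251 251 251 251 251
  251 251 251 251 251 251]]
```

View pics/w1c.png

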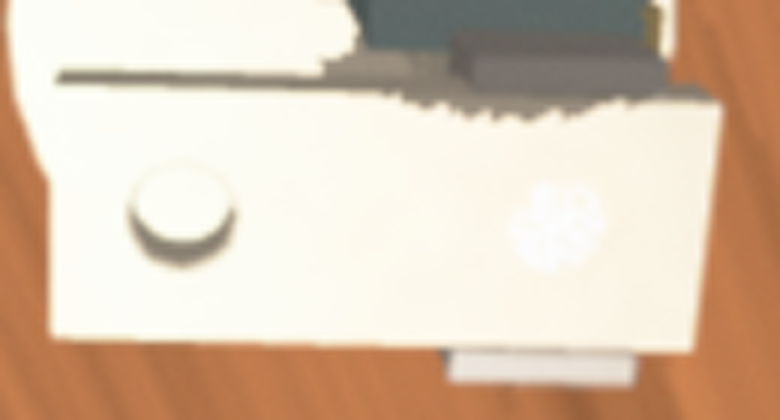

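```bash
python3 - <<'E'
from h import *
st=np.load("st_w1.npy",allow_pickle=True).item()
im=cv2.imread("pics/w1.png");b=im[:,:,0].astype(float)
# bottom edge of bracket, subpixel (blue channel drop)
pts=[]
for u in list(range(264,322)):
    col=b[212:232,u]; i=np.where((col[:-1]>150)&(col[1:]<=150))[0]
    if len(i): k=i[0]; pts.append((u,212+k+(col[k]-150)/(col[k]-col[k+1])))
pts=np.array(pts);P=onz("wrist",pts,.165,st)
k=np.polyfit(P[:,0],P[:,1],1);r=P[:,1]-np.polyval(k,P[:,0]);print("yaw bottom edge",np.arctan(k[0]),r.std()*1e3,len(P))
top=[]
for u in range(262,305):
    col=b[172:190,u]; d=np.diff(col); k2=np.argmax(d); top.append((u,172+k2+.5))
T=onz("wrist",top,.165,st);kt=np.polyfit(T[:,0],T[:,1],1);print("yaw top",np.arctan(kt[0]),(T[:,1]-np.polyval(kt,T[:,0])).std()*1e3)
e=onz("wrist",[(280.05,200.35)],.165,st)[0];print("eyelet",e)
n=np.array([-np.sin(np.arctan(k[0])),np.cos(np.arctan(k[0]))])
print("dist to edges mm",((P[:,:2]-e[:2])@n).mean()*1e3,((T[:,:2]-e[:2])@n).mean()*1e3)
lf=onz("wrist",[(258.3,205)],.165,st)[0]; print("front", np.linalg.norm(lf-e)*1e3)
# move to sign viewing pose
Rt,S=axes(-.2,np.radians(30))
rm=np.array([.533,.262,.155])
print("signz",S[:,2])
g=rm+S[:,2]*.030
move(g+S[:,2]*.13,Rt)
E
```

```text
yaw bottom edge -0.43363120114552833 0.07923263758674887 58
yaw top -0.44262910396741956 0.26884334736088594
eyelet [ 0.5733001  -0.16730261  0.165     ]
dist to edges mm -20.8124882248 19.94688528378113
front 20.563006076094062
signz [-0.49003329  0.09933467  0.8660254 ]
total tool-shift mm [ 364.  -285.9  -13.8] rotvec [-0.5216  0.0551 -0.2055] rows 11.11
[0.2528, -0.1985, -0.0096, -0.0138, 0.0015, -0.0055],[0.2562, -0.1936, -0.0169, -0.0138, 0.0015, -0.0055],[0.2596, -0.1883, -0.024, -0.0138, 0.0015, -0.0055],[0.2629, -0.1826, -0.0309, -0.0138, 0.0015, -0.0055],[0.2661, -0.1766, -0.0375, -0.0138, 0.0015, -0.0055],[0.2693, -0.1703, -0.0438, -0.0138, 0.0015, -0.0055],[0.2724, -0.1636, -0.0498, -0.0138, 0.0015, -0.0055],[0.2753, -0.1566, -0.0555, -0.0138, 0.0015, -0.0055],[0.2782, -0.1493, -0.0609, -0.0138, 0.0015, -0.0055],[0.281, -0.1418, -0.0659, -0.0138, 0.0015, -0.0055],[0.2837, -0.134, -0.0706, -0.0138, 0.0015, -0.0055],[0.2863, -0.1259, -0.075, -0.0138, 0.0015, -0.0055],
```

>>> {"fn": "arm_command", "kwargs": {
  "increments": [
    [0.253,-0.199,-0.03,-0.0138,0.0015,-0.0055],
    [0.256,-0.194,-0.03,-0.0138,0.0015,-0.0055],
    [0.26,-0.188,-0.03,-0.0138,0.0015,-0.0055],
    [0.263,-0.183,-0.031,-0.0138,0.0015,-0.0055],
    [0.266,-0.177,-0.038,-0.0138,0.0015,-0.0055],
    [0.269,-0.17,-0.044,-0.0138,0.0015,-0.0055],
    [0.272,-0.164,-0.05,-0.0138,0.0015,-0.0055],
    [0.275,-0.157,-0.055,-0.0138,0.0015,-0.0055]
  ]
}}

```text
t: 3.0
tcp_pos: [0.4922, 0.1302, 0.2943]
ee_rot: [0.135, 0.784, 0.596, 0.112]
ft_force: [1.6, -0.1, 0.2]
finger_gap: 0.0855
grip_force: 0.0
```

>>> {"fn": "arm_command", "kwargs": {
  "increments": [
    [0.278,-0.149,-0.061,-0.0138,0.0015,-0.0055],
    [0.281,-0.142,-0.066,-0.0138,0.0015,-0.0055],
    [0.284,-0.134,-0.071,-0.0138,0.0015,-0.0055],
    [0.286,-0.126,-0.075,-0.0138,0.0015,-0.0055],
    [0,0,0,0,0,0],
    [0,0,0,0,0,0],
    [0,0,0,0,0,0]
  ]
}}

```text
t: 3.58
tcp_pos: [0.4538, 0.2777, 0.2987]
ee_rot: [0.199, 0.747, 0.613, 0.164]
ft_force: [0.2, -0.5, -0.3]
finger_gap: 0.0853
grip_force: 0.0
```

```bash
python3 - <<'E'
from h import *
st=get_state();print(st["t"],st["tcp_pos"],st["q"].round(2))
im=snapshot("wrist");cv2.imwrite("pics/w2.png",im)
for th in ("sign","sign_grip","socket_mouth"):
    for r in recognise(th,"wrist")[:2]:
        Rm,t=campose("wrist",st);X=Rm@np.array(r["position"])+t;print(th,r["confidence"],X.round(4),project("wrist",X,st).round())
rm=np.array([.533,.262,.155]);Rt,S=axes(-.2,np.radians(30))
L=lambda p:rm+np.array(p)@S.T
print(project("wrist",L([[0,0,.03],[.006,.032,.044],[-.006,.032,.044],[-.006,-.032,.044],[.006,-.032,.044],[.017,.022,0],[-.017,.022,0],[-.017,-.022,0],[.017,-.022,0]]),st).round(1))
c=im[100:310,170:450];cv2.imwrite("pics/w2b.png",cv2.resize(c,(800,600),interpolation=cv2.INTER_CUBIC))
np.save("st_w2.npy",st,allow_pickle=True)
E
```

```text
3.5833 [0.45378948 0.27772969 0.29868853] [ 0.48  0.11  1.66 -0.38  0.98  0.83]
sign 0.86 [0.3501 0.1303 0.0197] [[137. 295.]]
sign 0.84 [0.3732 0.3002 0.0177] [[106. 177.]]
sign_grip 0.83 [0.3706 0.2992 0.0121] [[104. 177.]]
sign_grip 0.76 [0.499  0.2754 0.1917] [[264. 196.]]
socket_mouth 0.57 [0.5313 0.2766 0.1586] [[276. 177.]]
socket_mouth 0.33 [0.5447 0.2794 0.0148] [[236. 155.]]
[[278.1 196.6]
 [284.5 166.9]
 [271.3 166.9]
 [271.8 232.1]
 [284.1 232.1]
 [294.3 168.8]
 [262.3 168.8]
 [262.9 208.2]
 [293.7 208.2]]
```

View pics/w2b.png

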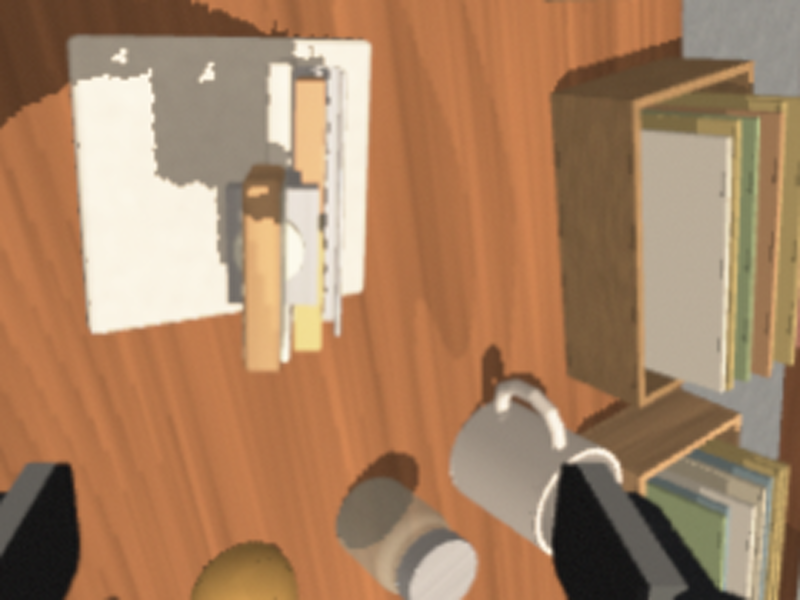

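```bash
cat > fit.py <<'E'
from h import *
from scipy.optimize import least_squares
st=np.load("st_w2.npy",allow_pickle=True).item()
obs=np.array([[247,167],[285,167],[279,370],[245,370],[228,183],[320,185],[318,305],[228,303]])*.35+[170-.5*.65,100-.5*.65]
loc=np.array([[-.006,.032,.044],[.006,.032,.044],[.006,-.032,.044],[-.006,-.032,.044],[-.017,.022,0],[.017,.022,0],[.017,-.022,0],[-.017,-.022,0]])
def f(p,full=True):
    _,S=axes(p[3],np.radians(30)); return (project("wrist",p[:3]+loc@S.T,st)-obs).ravel()
for zfree in (1,0):
    g=f if zfree else (lambda q:f(np.r_[q[:2],.155,q[2]]))
    s=least_squares(g,[.52,.265,.155,-.2] if zfree else [.52,.265,-.2],loss="soft_l1")
    print(s.x.round(4),"\n",g(s.x).reshape(-1,2).round(1).tolist())
E
python3 fit.py
python3 - <<'E'
import cv2
im=cv2.imread("pics/w2.png")[150:240,230:300]
cv2.imwrite("pics/w2c.png",cv2.resize(im,(466,600),interpolation=cv2.INTER_CUBIC))
E
```

```text
[ 0.5162  0.2735  0.1603 -0.2443] 
 [[0.1, 0.9], [0.8, 1.5], [0.8, 0.4], [-0.3, -0.1], [-0.8, -0.9], [0.6, -0.3], [-0.4, -0.5], [-1.2, -1.1]]
[ 0.5184  0.2714 -0.2421] 
 [[0.2, 1.9], [0.6, 2.4], [0.8, -0.3], [-0.1, -0.8], [-0.6, -0.2], [0.2, 0.3], [-0.7, -0.8], [-0.9, -1.2]]
```

View pics/w2c.png

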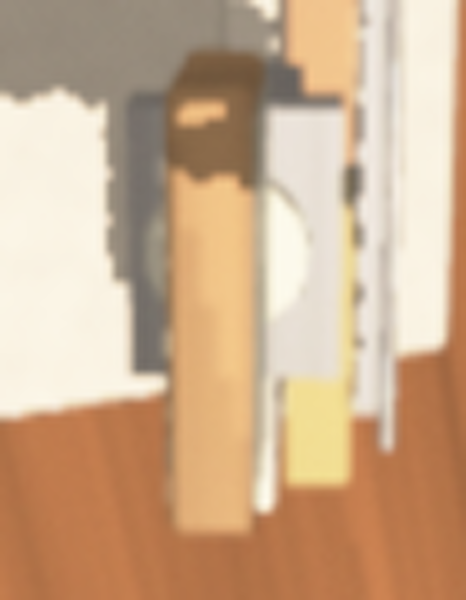

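```bash
sed -i 's/^obs=.*/obs=np.array([[168,87],[262,85],[250,533],[172,533],[129,93],[342,103],[338,377],[133,374]])*.15+[230-.42,150-.42]/' fit.py; cat >> fit.py <<'E'
p=s.x;yaw=p[2];rm=np.r_[p[:2],.155];Rt,S=axes(yaw,np.radians(30))
print("easel-like check; mouth",rm)
tcp=rm+S[:,2]*.011
print("pre");move(tcp+S[:,2]*.07,Rt,get_state());print("q",get_state()["q"].round(2))
E
python3 fit.py
```

```text
[ 0.5186  0.2699  0.1529 -0.2206] 
 [[0.4, -0.7], [-0.1, -0.1], [1.2, 0.1], [0.2, -0.1], [-0.8, 1.4], [0.1, 0.5], [-0.2, -0.1], [-0.9, -0.3]]
[ 0.5177  0.2707 -0.2204] 
 [[0.3, -1.0], [-0.1, -0.4], [1.2, 0.4], [0.2, 0.2], [-0.9, 1.1], [0.2, 0.2], [-0.0, -0.1], [-1.0, -0.2]]
easel-like check; mouth [0.51774721 0.27072959 0.155     ]
pre
total tool-shift mm [  7.1 -16.8  75.2] rotvec [-0.0013 -0.0118  0.0181] rows 1.86
[0.0296, -0.0702, 0.3134, -0.0002, -0.0019, 0.0029],[0.0308, -0.0706, 0.3131, -0.0002, -0.0019, 0.0029],
q [ 0.48  0.11  1.66 -0.38  0.98  0.83]
```

The crop shows the wooden plate with its top face from (168,87) to (250,533) on the steel block, and the white collar at (290,250). This is the sign; there is no green or purple on it. Approaching.

>>> {"fn": "arm_command", "kwargs": {
  "increments": [
    [0.03,-0.07,0.313,0,-0.002,0.003],
    [0.03,-0.07,0.313,0,-0.002,0.003],
    [0,0,0,0,0,0],
    [0,0,0,0,0,0]
  ]
}}

```text
t: 4.12
tcp_pos: [0.4776, 0.2799, 0.2243]
ee_rot: [0.201, 0.754, 0.604, 0.16]
ft_force: [-1.0, 0.6, 0.9]
finger_gap: 0.0855
grip_force: 0.0
```

```bash
python3 - <<'E'
from h import *
st=get_state();print(st["t"],st["tcp_pos"])
im=snapshot("wrist");cv2.imwrite("pics/w3.png",im);np.save("st_w3.npy",st,allow_pickle=True)
rm=np.array([.5177,.2707,.155]);Rt,S=axes(-.2204,np.radians(30))
loc=np.array([[-.006,.032,.044],[.006,.032,.044],[.006,-.032,.044],[-.006,-.032,.044],[-.017,.022,0],[.017,.022,0],[.017,-.022,0],[-.017,-.022,0]])
P=project("wrist",rm+loc@S.T,st);print(P.round(1).tolist())
c=im[95:265,230:330];cv2.imwrite("pics/w3b.png",cv2.resize(c,None,fx=3.5,fy=3.5,interpolation=cv2.INTER_CUBIC))
E
```

```text
4.1167 [0.47764755 0.27988177 0.22433655]
[[271.8, 191.5], [290.8, 191.5], [289.6, 279.5], [272.6, 279.5], [259.6, 189.0], [302.9, 189.0], [301.6, 240.2], [260.8, 240.1]]
```

View pics/w3b.png

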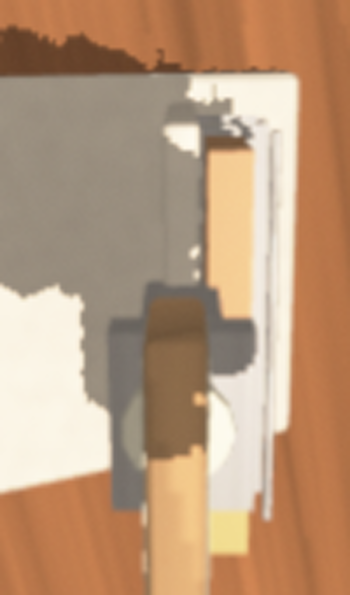

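```bash
python3 - <<'E'
from h import *
st=np.load("st_w3.npy",allow_pickle=True).item();im=cv2.imread("pics/w3.png").astype(int)
print("bottom col mean 275-287",[(v,im[v,275:288].mean(0).round().tolist()) for v in range(272,290,1)])
print("row 265 R,B",[(u,im[262:266,u,0].mean().round(),im[262:266,u,2].mean().round()) for u in range(266,296)])
print("top end",[(v,im[v,276:286].mean(0).round().tolist()) for v in range(176,200,1)])
rm=np.array([.5177,.2707,.155]);Rt,S=axes(-.2204,np.radians(30))
move(rm+S[:,2]*.011,Rt)
E
```

```text
bottom col mean 275-287 [(272, [124.0, 180.0, 229.0]), (273, [124.0, 180.0, 229.0]), (274, [124.0, 179.0, 229.0]), (275, [124.0, 180.0, 229.0]), (276, [124.0, 180.0, 229.0]), (277, [123.0, 178.0, 228.0]), (278, [108.0, 159.0, 215.0]), (279, [85.0, 130.0, 191.0]), (280, [74.0, 117.0, 182.0]), (281, [73.0, 116.0, 182.0]), (282, [73.0, 116.0, 181.0]), (283, [73.0, 116.0, 181.0]), (284, [73.0, 116.0, 182.0]), (285, [73.0, 116.0, 182.0]), (286, [73.0, 116.0, 182.0]), (287, [74.0, 116.0, 182.0]), (288, [74.0, 116.0, 182.0]), (289, [73.0, 116.0, 183.0])]
row 265 R,B [(266, np.float64(74.0), np.float64(183.0)), (267, np.float64(73.0), np.float64(180.0)), (268, np.float64(74.0), np.float64(182.0)), (269, np.float64(74.0), np.float64(183.0)), (270, np.float64(77.0), np.float64(179.0)), (271, np.float64(82.0), np.float64(162.0)), (272, np.float64(86.0), np.float64(155.0)), (273, np.float64(102.0), np.float64(193.0)), (274, np.float64(115.0), np.float64(218.0)), (275, np.float64(120.0), np.float64(225.0)), (276, np.float64(121.0), np.float64(226.0)), (277, np.float64(122.0), np.float64(226.0)), 
[... 984 characters left out ...]
), (182, [67.0, 95.0, 125.0]), (183, [66.0, 94.0, 123.0]), (184, [65.0, 93.0, 121.0]), (185, [64.0, 91.0, 119.0]), (186, [63.0, 90.0, 117.0]), (187, [62.0, 89.0, 115.0]), (188, [61.0, 87.0, 113.0]), (189, [60.0, 85.0, 111.0]), (190, [60.0, 86.0, 112.0]), (191, [63.0, 90.0, 117.0]), (192, [66.0, 95.0, 124.0]), (193, [70.0, 101.0, 132.0]), (194, [73.0, 105.0, 137.0]), (195, [73.0, 105.0, 137.0]), (196, [73.0, 105.0, 138.0]), (197, [73.0, 105.0, 138.0]), (198, [74.0, 105.0, 138.0]), (199, [73.0, 105.0, 137.0])]
total tool-shift mm [-0.9 -0.3 71.3] rotvec [-0.0006 -0.0003  0.0007] rows 1.71
[-0.0039, -0.0012, 0.2969, -0.0001, -0.0001, 0.0001],[-0.0038, -0.0013, 0.2969, -0.0001, -0.0001, 0.0001],
```

>>> {"fn": "arm_command", "kwargs": {
  "increments": [
    [-0.004,-0.003,0.2,0,0,0],
    [-0.004,-0.002,0.2,0,0,0],
    [0,0,0.194,0,0,0],
    [0,0,0,0,0,0],
    [0,0,0,0,0,0]
  ]
}}

```text
t: 4.58
tcp_pos: [0.512, 0.2723, 0.1649]
ee_rot: [0.202, 0.754, 0.604, 0.162]
ft_force: [0.4, -0.0, -0.1]
finger_gap: 0.0854
grip_force: 0.0
```

>>> {"fn": "arm_command", "kwargs": {
  "increments": [
    [0,0,0,0,0,0],
    [0,0,0,0,0,0],
    [0,0,0,0,0,0],
    [0,0,0,0,0,0],
    [0,0,0,0,0,0],
    [0,0,0,0,0,0],
    [0,0,0,0,0,0],
    [0,0,0,0,0,0]
  ],
  "fingers": 1
}}

```text
t: 5.25
tcp_pos: [0.5117, 0.2725, 0.1636]
ee_rot: [0.202, 0.753, 0.604, 0.162]
ft_force: [-2.3, 0.0, 4.7]
finger_gap: 0.011
grip_force: 58.7
```

>>> {"fn": "arm_command", "kwargs": {
  "increments": [
    [0,0,-0.02,0,0,0],
    [0,0,-0.03,0,0,0],
    [0,0,-0.03,0,0,0],
    [0,0,-0.03,0,0,0]
  ]
}}

```text
t: 5.58
tcp_pos: [0.5054, 0.2736, 0.1742]
ee_rot: [0.202, 0.754, 0.605, 0.161]
ft_force: [2.4, -0.5, -1.5]
finger_gap: 0.0115
grip_force: 62.6
```

>>> {"fn": "arm_command", "kwargs": {
  "increments": [
    [0,0,-0.03,0,0,0],
    [0,0,-0.03,0,0,0],
    [0,0,-0.03,0,0,0],
    [0,0,-0.03,0,0,0],
    [0,0,0,0,0,0]
  ]
}}

```text
t: 6.0
tcp_pos: [0.4979, 0.2756, 0.1877]
ee_rot: [0.202, 0.754, 0.604, 0.162]
ft_force: [0.9, -0.4, 0.8]
finger_gap: 0.0109
grip_force: 63.0
```

>>> {"fn": "arm_command", "kwargs": {
  "increments": [
    [0,0,-0.1,0,0,0],
    [0,0,-0.1,0,0,0],
    [0,0,-0.15,0,0,0],
    [0,0,-0.2,0,0,0],
    [0,0,-0.2,0,0,0],
    [0,0,0,0,0,0],
    [0,0,0,0,0,0]
  ]
}}

```text
t: 6.58
tcp_pos: [0.4538, 0.2856, 0.2657]
ee_rot: [0.201, 0.753, 0.605, 0.162]
ft_force: [-0.4, -0.1, -1.3]
finger_gap: 0.0111
grip_force: 63.0
```

```bash
python3 - <<'E'
from h import *
st=get_state();print(st["t"],st["tcp_pos"],st["ft_force"])
im=snapshot("wrist");cv2.imwrite("pics/w4.png",im);np.save("st_w4.npy",st,allow_pickle=True)
im2=snapshot("scene")
a=cv2.resize(im[60:360,150:410],(520,600),interpolation=cv2.INTER_CUBIC);b=cv2.resize(im2[180:300,320:376],(280,600),interpolation=cv2.INTER_CUBIC)
cv2.imwrite("pics/w4b.png",np.hstack([a,b]))
# predicted plate corners if grip as planned: sign origin at tool z=+11mm(ish)
T=rot(st["ee_rot"]).as_matrix();
for dz in (.011,):
  loc=np.array([[.032,.006,-.044],[.032,-.006,-.044],[-.032,.006,-.044],[-.032,-.006,-.044]])+[0,0,dz]
  print(project("wrist",loc@T.T+st["tcp_pos"],st).round(1).tolist())
E
```

```text
6.5833 [0.45379366 0.28557037 0.26574602] [-0.37439663 -0.09745944 -1.29852242]
[[294.0, 236.2], [264.4, 236.2], [291.9, 358.1], [267.0, 358.1]]
```

View pics/w4b.png

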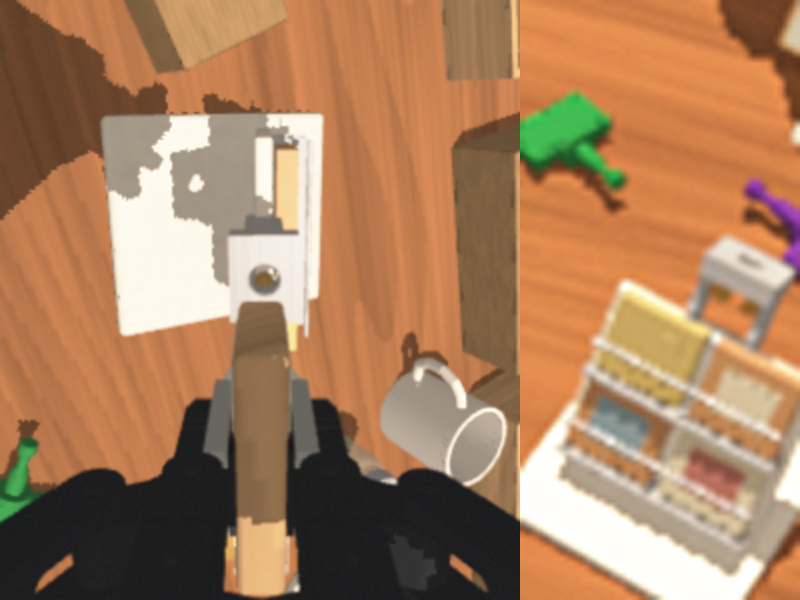

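Sign is out and held (socket bore empty at (263,278) and plate between the pads). Now I'll measure how it sits in the hand.

```bash
python3 - <<'E'
from h import *
from scipy.optimize import least_squares
st=np.load("st_w4.npy",allow_pickle=True).item();im=cv2.imread("pics/w4.png").astype(int)
print("v-profile lower",[(v,im[v,274:288].mean(0).round().astype(int).tolist()) for v in range(350,364)])
print("v-profile upper",[(v,im[v,274:288].mean(0).round().astype(int).tolist()) for v in range(206,244)])
for v in (225,245,300,345): print(v,[(u,*im[v,u].tolist()) for u in list(range(262,275))+list(range(286,300))])
E
```

```text
v-profile lower [(350, [130, 188, 235]), (351, [130, 188, 235]), (352, [130, 188, 235]), (353, [130, 188, 235]), (354, [130, 188, 235]), (355, [130, 188, 235]), (356, [125, 181, 230]), (357, [102, 150, 203]), (358, [63, 92, 130]), (359, [37, 44, 58]), (360, [30, 30, 31]), (361, [30, 29, 28]), (362, [29, 28, 27]), (363, [29, 28, 27])]
v-profile upper [(206, [161, 170, 179]), (207, [192, 203, 212]), (208, [216, 226, 234]), (209, [221, 230, 238]), (210, [175, 192, 210]), (211, [92, 119, 147]), (212, [73, 104, 136]), (213, [72, 103, 134]), (214, [71, 102, 132]), (215, [71, 101, 132]), (216, [71, 101, 132]), (217, [71, 100, 131]), (218, [69, 99, 129]), (219, [69, 98, 128]), (220, [68, 98, 127]), (221, [69, 98, 127]), (222, [68, 97, 126]), (223, [67, 95, 124]), (224, [67, 95, 123]), (225, [66, 94, 122]), (226, [66, 94, 122]), (227, [66, 94, 121]), (228, [65, 93, 120]), (229, [64, 91, 118]), (230, [63, 89, 116]), (231, [62, 88, 114]), (232, [62, 88, 115]), (233, [64, 90, 117]), (234, [65, 93, 121]), (235, [67, 95, 124]), (236, [68, 98, 127]), (237, [71, 102, 133]), (238, [75, 107, 139]), (2
[... 1681 characters left out ...]
), (294, 31, 33, 36), (295, 30, 30, 31), (296, 30, 30, 30), (297, 31, 31, 31), (298, 29, 28, 27), (299, 30, 28, 28)]
345 [(262, 48, 69, 103), (263, 75, 117, 182), (264, 80, 128, 199), (265, 85, 133, 206), (266, 105, 151, 217), (267, 136, 177, 221), (268, 95, 127, 159), (269, 99, 141, 184), (270, 109, 159, 208), (271, 121, 175, 225), (272, 128, 185, 233), (273, 129, 185, 234), (274, 128, 185, 233), (286, 132, 190, 237), (287, 131, 188, 236), (288, 131, 189, 236), (289, 129, 187, 234), (290, 126, 182, 230), (291, 123, 177, 226), (292, 137, 182, 222), (293, 146, 186, 222), (294, 121, 163, 218), (295, 87, 133, 203), (296, 81, 128, 200), (297, 82, 125, 192), (298, 65, 94, 142), (299, 38, 45, 60)]
```

```bash
python3 - <<'E'
from h import *
from scipy.optimize import least_squares
def fit(fn,obs,known=None):
    st=np.load(fn,allow_pickle=True).item();T=rot(st["ee_rot"]).as_matrix()
    L=np.array([[-.032,0,-.044],[.032,0,-.044],[.032,0,-.006]])
    def f(p):
        X=R.from_euler("y",p[2]).apply(L)+[p[0],0,p[1]]
        return project("wrist",X@T.T+st["tcp_pos"],st)[:,1]-obs
    s=least_squares(f,[0,.011,0],x_scale=[.001,.001,.01]);J=np.linalg.inv(s.jac)
    print(fn,"tx mm %.2f tz mm %.2f tilt deg %.2f"%(s.x[0]*1e3,s.x[1]*1e3,np.degrees(s.x[2])),"sens/px",(J*[[1e3],[1e3],[57.3]]).round(2).tolist())
fit("st_w3.npy",[278.7,191.5,179.8]); fit("st_w4.npy",[357.7,235.3,210.6])
rm=np.array([.5177,.2707,.155]);Rt,S=axes(-.2204,np.radians(30))
st=np.load("st_w3.npy",allow_pickle=True).item();T=rot(st["ee_rot"]).as_matrix()
print("w3 nominal",(T.T@(rm-st["tcp_pos"])*1e3).round(2))
g=np.array([.5117,.2725,.1636]);print("at grasp",(T.T@(rm-g)*1e3).round(2))
E
```

```text
st_w3.npy tx mm -2.51 tz mm 84.53 tilt deg -1.42 sens/px [[0.46, 0.09, -1.34], [-2.15, 0.57, 1.39], [-0.13, 1.01, -1.06]]
st_w4.npy tx mm -4.13 tz mm 14.64 tilt deg -2.90 sens/px [[0.29, 0.17, -1.06], [-0.93, -0.01, 0.86], [-0.12, 0.63, -0.68]]
w3 nominal [-3.000e-02  1.210e+00  8.059e+01]
at grasp [-0.42  1.15 10.57]
```

```bash
python3 - <<'E'
from h import *
Rt,S=axes(-.436); move([.5734,-.1674,.262],Rt)
E
```

```text
total tool-shift mm [-415.6  185.1  109. ] rotvec [ 0.5188 -0.055   0.2126] rows 11.22
[-0.2886, 0.1286, 0.0757, 0.0138, -0.0015, 0.0056],[-0.2859, 0.1368, 0.0713, 0.0138, -0.0015, 0.0056],[-0.2831, 0.1448, 0.0665, 0.0138, -0.0015, 0.0056],[-0.2802, 0.1526, 0.0614, 0.0138, -0.0015, 0.0056],[-0.2772, 0.1601, 0.0559, 0.0138, -0.0015, 0.0056],[-0.274, 0.1672, 0.0501, 0.0138, -0.0015, 0.0056],[-0.2708, 0.1741, 0.0439, 0.0138, -0.0015, 0.0056],[-0.2674, 0.1806, 0.0375, 0.0138, -0.0015, 0.0056],[-0.264, 0.1868, 0.0308, 0.0138, -0.0015, 0.0056],[-0.2605, 0.1926, 0.0238, 0.0138, -0.0015, 0.0056],[-0.257, 0.1981, 0.0165, 0.0138, -0.0015, 0.0056],[-0.2534, 0.2032, 0.009, 0.0138, -0.0015, 0.0056],
```

>>> {"fn": "arm_command", "kwargs": {
  "increments": [
    [-0.289,0.129,0.076,0.0138,-0.0015,0.0056],
    [-0.286,0.137,0.071,0.0138,-0.0015,0.0056],
    [-0.283,0.145,0.066,0.0138,-0.0015,0.0056],
    [-0.28,0.153,0.061,0.0138,-0.0015,0.0056],
    [-0.277,0.16,0.056,0.0138,-0.0015,0.0056],
    [-0.274,0.167,0.05,0.0138,-0.0015,0.0056],
    [-0.271,0.174,0.044,0.0138,-0.0015,0.0056],
    [-0.267,0.181,0.037,0.0138,-0.0015,0.0056]
  ]
}}

```text
t: 7.35
tcp_pos: [0.5339, -0.0188, 0.2627]
ee_rot: [0.066, 0.821, 0.565, 0.053]
ft_force: [1.2, 0.7, -0.7]
finger_gap: 0.0115
grip_force: 62.9
```

>>> {"fn": "arm_command", "kwargs": {
  "increments": [
    [-0.264,0.187,0.031,0.0138,-0.0015,0.0056],
    [-0.26,0.193,0.024,0.0138,-0.0015,0.0056],
    [-0.257,0.198,0.016,0.0138,-0.0015,0.0056],
    [-0.253,0.203,0.009,0.0138,-0.0015,0.0056],
    [0,0,0,0,0,0],
    [0,0,0,0,0,0],
    [0,0,0,0,0,0]
  ]
}}

```text
t: 7.93
tcp_pos: [0.5738, -0.1669, 0.2621]
ee_rot: [-0.001, 0.843, 0.538, -0.001]
ft_force: [0.5, 0.7, -1.2]
finger_gap: 0.0111
grip_force: 62.9
```

```bash
python3 - <<'E'
from h import *
st=get_state();print(st["t"],st["tcp_pos"],st["ft_force"],st["torque"])
Rt,S=axes(-.436); move([.5734,-.1674,.235],Rt)
im=snapshot("scene");cv2.imwrite("pics/s3.png",im);np.save("st_s3.npy",st,allow_pickle=True)
T=rot(st["ee_rot"]).as_matrix()
pts=np.array([[-.032,0,-.044],[.032,0,-.044],[-.032,0,-.006],[.032,0,-.006],[-.0065,0,.005],[.0065,0,.005],[-.0065,0,.0405],[.0065,0,.0405]])+[0,0,.011]
P=project("scene",pts@T.T+st["tcp_pos"]);print(P.round(1).tolist(), project("scene",[[.5734,-.1674,.165]]))
c=P.mean(0).astype(int);print(c)
cr=im[c[1]-35:c[1]+45,c[0]-50:c[0]+50]; cv2.imwrite("pics/s3b.png",cv2.resize(cr,None,fx=7,fy=7,interpolation=cv2.INTER_CUBIC))
E
```

```text
7.9333 [ 0.5738372  -0.16693791  0.26206522] [ 0.49318149  0.69724954 -1.19561235] [ 0.02838876  0.02250328 -0.01977911]
total tool-shift mm [-0.6 -0.1 27.1] rotvec [-0.0021  0.0002  0.0006] rows 0.65
[-0.005, -0.0012, 0.2255, -0.0007, 0.0001, 0.0002],
[[205.8, 162.7], [220.2, 175.0], [207.5, 172.0], [221.6, 184.3], [213.4, 179.5], [216.3, 182.0], [214.8, 187.7], [217.6, 190.2]] [[217.77843765 198.95162273]]
[214 179]
```

View pics/s3b.png

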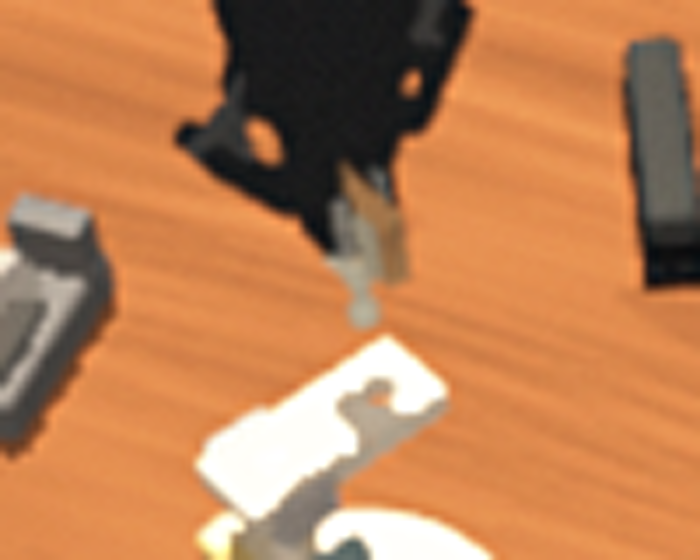

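```bash
python3 - <<'E'
from h import *
im=snapshot("wrist").astype(int);cv2.imwrite("pics/w5.png",im)
pr=lambda a,b:[(v,*im[v,276:286].mean(0).round().astype(int).tolist()) for v in range(a,b)]
print(pr(353,362));print(pr(206,242))
E
```

```text
[(353, 130, 188, 235), (354, 130, 188, 235), (355, 130, 188, 234), (356, 127, 181, 230), (357, 121, 158, 196), (358, 91, 106, 121), (359, 48, 51, 54), (360, 31, 30, 30), (361, 29, 28, 27)]
[(206, 249, 254, 254), (207, 249, 254, 254), (208, 250, 254, 254), (209, 248, 254, 254), (210, 214, 235, 239), (211, 101, 130, 154), (212, 71, 102, 133), (213, 70, 101, 131), (214, 69, 99, 130), (215, 70, 99, 129), (216, 70, 99, 129), (217, 70, 99, 129), (218, 68, 97, 126), (219, 67, 96, 124), (220, 68, 96, 125), (221, 68, 96, 125), (222, 67, 95, 124), (223, 65, 93, 122), (224, 64, 92, 120), (225, 65, 92, 120), (226, 64, 92, 119), (227, 64, 92, 119), (228, 64, 91, 118), (229, 63, 90, 116), (230, 62, 88, 114), (231, 60, 86, 111), (232, 60, 86, 112), (233, 62, 88, 114), (234, 64, 91, 119), (235, 66, 94, 122), (236, 67, 96, 125), (237, 68, 98, 127), (238, 71, 102, 133), (239, 75, 106, 139), (240, 76, 108, 142), (241, 76, 109, 142)][ WARN:0@0.902] global loadsave.cpp:1063 imwrite_ Unsupported depth image for selected encoder is fallbacked to CV_8U.
```

```bash
cat > ins.py <<'E'
from h import *
import sys
h,tilt,tx,ox,oy=[float(a) for a in sys.argv[1:6]]  # origin height over bracket mm, tilt deg, tx mm, offsets in spinner x,y mm
Rt,S=axes(-.436); Rn=Rt@R.from_euler("y",-np.radians(tilt)).as_matrix()
E=np.array([.5729,-.1671,.165])+S@np.array([ox,oy,h])/1e3
st=get_state();print(st["t"],st["tcp_pos"].round(4),st["ft_force"].round(1),st["torque"].round(3))
move(E-Rn@np.array([tx,0,10.8])/1e3,Rn,st)
E
python3 ins.py 44 -1.3 -1.1 0 0
```

```text
8.0333 [ 0.5739 -0.166   0.2633] [-0.5 -0.3  0.1] [0.029 0.013 0.011]
total tool-shift mm [-0.6 -0.4 43.4] rotvec [-0.0002  0.023   0.0023] rows 1.04
[-0.0024, -0.0017, 0.181, -0.0, 0.0037, 0.0004],[-0.0045, -0.0018, 0.181, -0.0, 0.0037, 0.0004],
```

>>> {"fn": "arm_command", "kwargs": {
  "increments": [
    [-0.003,-0.002,0.12,0,0.0037,0.0004],
    [-0.003,-0.002,0.12,0,0.0037,0.0004],
    [0,0,0.12,0,0,0],
    [0,0,0,0,0,0],
    [0,0,0,0,0,0],
    [0,0,0,0,0,0]
  ]
}}

```text
t: 8.53
tcp_pos: [0.5739, -0.1666, 0.2215]
ee_rot: [-0.005, 0.843, 0.537, 0.01]
ft_force: [0.5, -0.6, -0.3]
finger_gap: 0.0111
grip_force: 62.9
```

>>> {"fn": "arm_command", "kwargs": {
  "increments": [
    [0,0,0,0,0,0],
    [0,0,0,0,0,0]
  ]
}}

```text
t: 8.7
tcp_pos: [0.5739, -0.1669, 0.2212]
ee_rot: [-0.005, 0.844, 0.537, 0.01]
ft_force: [-0.2, -0.7, -0.8]
finger_gap: 0.0115
grip_force: 62.9
```

```bash
python3 ins.py 38 -1.3 -1.1 0 0; python3 - <<'E'
from h import *
im=snapshot("wrist"); print(get_state()["tcp_pos"]);snapshot("wrist");print(get_state()["tcp_pos"])
im2=snapshot("scene")[165:220,185:250];cv2.imwrite("pics/s4.png",cv2.resize(im2,None,fx=9,fy=9,interpolation=cv2.INTER_CUBIC))
E
```

```text
8.7 [ 0.5739 -0.1669  0.2212] [-0.2 -0.7 -0.8] [-0.007  0.041 -0.007]
total tool-shift mm [ 0.1 -0.8  7.4] rotvec [ 0.0018  0.     -0.001 ] rows 0.18
[0.0011, -0.0068, 0.0614, 0.0006, 0.0, -0.0003],
[ 0.57377446 -0.16697657  0.22094204]
[ 0.57372596 -0.1669941   0.22075344]
```

>>> {"fn": "arm_command", "kwargs": {
  "increments": [
    [0,-0.005,0.02,0,0,0],
    [0,0,0.02,0,0,0],
    [0,0,0.015,0,0,0],
    [0,0,0.012,0,0,0],
    [0,0,0,0,0,0]
  ]
}}

```text
t: 9.27
tcp_pos: [0.573, -0.1666, 0.2117]
ee_rot: [-0.006, 0.844, 0.537, 0.009]
ft_force: [-0.4, -0.4, -1.8]
finger_gap: 0.0111
grip_force: 62.9
```

```bash
python3 ins.py 30 -1.3 -1.1 0 0
```

```text
9.2667 [ 0.573  -0.1666  0.2117] [-0.4 -0.4 -1.8] [0.01  0.04  0.022]
total tool-shift mm [0.2 0.2 5.9] rotvec [-0.0006 -0.0001 -0.0013] rows 0.14
[0.0016, 0.0013, 0.049, -0.0002, -0.0, -0.0004],
```

>>> {"fn": "arm_command", "kwargs": {
  "increments": [
    [0,0,0.015,0,0,0],
    [0,0,0.015,0,0,0],
    [0,0,0.015,0,0,0],
    [0,0,0,0,0,0]
  ]
}}

```text
t: 9.6
tcp_pos: [0.573, -0.1664, 0.2063]
ee_rot: [-0.006, 0.844, 0.537, 0.009]
ft_force: [-0.9, 1.0, -0.8]
finger_gap: 0.0109
grip_force: 62.9
```

>>> {"fn": "arm_command", "kwargs": {
  "increments": [
    [0,0,0.015,0,0,0],
    [0,0,0.015,0,0,0],
    [0,0,0.015,0,0,0],
    [0,0,0,0,0,0]
  ]
}}

```text
t: 9.93
tcp_pos: [0.5731, -0.1663, 0.2009]
ee_rot: [-0.006, 0.844, 0.537, 0.009]
ft_force: [-0.6, -0.2, -1.8]
finger_gap: 0.0106
grip_force: 62.9
```

```bash
python3 ins.py 20 -1.3 -1.1 0 0
```

```text
9.9333 [ 0.5731 -0.1663  0.2009] [-0.6 -0.2 -1.8] [-0.071  0.099  0.013]
total tool-shift mm [-0.   0.1  5.1] rotvec [-0.0005 -0.     -0.0014] rows 0.12
[-0.0003, 0.0012, 0.0425, -0.0001, -0.0, -0.0004],
```

>>> {"fn": "arm_command", "kwargs": {
  "increments": [
    [0,0,0.015,0,0,0],
    [0,0,0.015,0,0,0],
    [0,0,0.015,0,0,0],
    [0,0,0,0,0,0]
  ]
}}

```text
t: 10.27
tcp_pos: [0.5732, -0.1662, 0.1955]
ee_rot: [-0.006, 0.844, 0.537, 0.01]
ft_force: [-0.2, -0.0, -2.4]
finger_gap: 0.0114
grip_force: 62.9
```

>>> {"fn": "arm_command", "kwargs": {
  "increments": [
    [0,0,0.015,0,0,0],
    [0,0,0.015,0,0,0],
    [0,0,0.015,0,0,0],
    [0,0,0,0,0,0]
  ]
}}

```text
t: 10.6
tcp_pos: [0.5732, -0.166, 0.1902]
ee_rot: [-0.006, 0.844, 0.537, 0.01]
ft_force: [-1.1, -0.5, -1.1]
finger_gap: 0.0111
grip_force: 62.9
```

```bash
python3 ins.py 5 -1.3 -1.1 0 0
```

```text
10.6 [ 0.5732 -0.166   0.1902] [-1.1 -0.5 -1.1] [-0.034  0.025  0.006]
total tool-shift mm [-0.5  0.2  9.3] rotvec [-0.0004 -0.0002 -0.0013] rows 0.22
[-0.0042, 0.0013, 0.0777, -0.0001, -0.0001, -0.0004],
```

>>> {"fn": "arm_command", "kwargs": {
  "increments": [
    [-0.002,0,0.015,0,0,0],
    [-0.002,0,0.015,0,0,0],
    [-0.001,0,0.015,0,0,0],
    [0,0,0,0,0,0]
  ]
}}

```text
t: 10.93
tcp_pos: [0.573, -0.1665, 0.1847]
ee_rot: [-0.006, 0.844, 0.537, 0.009]
ft_force: [0.2, 0.2, -1.0]
finger_gap: 0.0107
grip_force: 62.9
```

>>> {"fn": "arm_command", "kwargs": {
  "increments": [
    [0,0,0.015,0,0,0],
    [0,0,0.015,0,0,0],
    [0,0,0,0,0,0]
  ]
}}

```text
t: 11.18
tcp_pos: [0.5731, -0.1664, 0.1811]
ee_rot: [-0.006, 0.844, 0.537, 0.009]
ft_force: [-0.0, 0.6, -1.0]
finger_gap: 0.011
grip_force: 62.9
```

```bash
python3 ins.py 0 -1.3 -1.1 0 0
```

```text
11.1833 [ 0.5731 -0.1664  0.1811] [-0.   0.6 -1. ] [ 0.005 -0.032 -0.086]
total tool-shift mm [0.1 0.2 5.3] rotvec [-0.0004 -0.0001 -0.0013] rows 0.13
[0.0005, 0.0013, 0.0443, -0.0001, -0.0, -0.0004],
```

Smooth so far. I'll go down in about 0.8 mm steps until the collar touches.

>>> {"fn": "arm_command", "kwargs": {
  "increments": [
    [0,0,0.01,0,0,0],
    [0,0,0.01,0,0,0],
    [0,0,0.008,0,0,0],
    [0,0,0,0,0,0]
  ]
}}

```text
t: 11.52
tcp_pos: [0.5731, -0.1664, 0.1779]
ee_rot: [-0.006, 0.844, 0.537, 0.01]
ft_force: [-0.2, 0.5, -0.9]
finger_gap: 0.0113
grip_force: 62.9
```

>>> {"fn": "arm_command", "kwargs": {
  "increments": [
    [0,0,0.007,0,0,0],
    [0,0,0,0,0,0]
  ]
}}

```text
t: 11.68
tcp_pos: [0.5732, -0.1664, 0.1773]
ee_rot: [-0.006, 0.844, 0.537, 0.01]
ft_force: [-0.4, 0.4, -0.9]
finger_gap: 0.0113
grip_force: 62.9
```

>>> {"fn": "arm_command", "kwargs": {
  "increments": [
    [0,0,0.007,0,0,0],
    [0,0,0,0,0,0]
  ]
}}

```text
t: 11.85
tcp_pos: [0.5732, -0.1664, 0.1764]
ee_rot: [-0.006, 0.844, 0.537, 0.01]
ft_force: [0.9, 0.6, -1.2]
finger_gap: 0.0111
grip_force: 62.9
```

>>> {"fn": "arm_command", "kwargs": {
  "increments": [
    [0,0,0.007,0,0,0],
    [0,0,0,0,0,0]
  ]
}}

```text
t: 12.02
tcp_pos: [0.5733, -0.1664, 0.1759]
ee_rot: [-0.006, 0.844, 0.537, 0.01]
ft_force: [-0.2, -1.1, 0.3]
finger_gap: 0.0109
grip_force: 63.2
```

>>> {"fn": "arm_command", "kwargs": {
  "increments": [
    [0,0,0.006,0,0,0],
    [0,0,0,0,0,0]
  ]
}}

```text
t: 12.18
tcp_pos: [0.5733, -0.1664, 0.1759]
ee_rot: [-0.006, 0.844, 0.537, 0.01]
ft_force: [-2.7, 0.2, 5.9]
finger_gap: 0.0113
grip_force: 64.0
```

>>> {"fn": "arm_command", "kwargs": {
  "increments": [
    [0,0,0.005,0,0,0],
    [0,0,0,0,0,0]
  ]
}}

```text
t: 12.35
tcp_pos: [0.5734, -0.1664, 0.1758]
ee_rot: [-0.005, 0.844, 0.537, 0.01]
ft_force: [-2.7, 1.0, 9.6]
finger_gap: 0.0111
grip_force: 64.7
```

```bash
python3 - <<'E'
from h import *
st=get_state();T=rot(st["ee_rot"]);print(T.inv().apply(st["ft_force"]).round(2),T.inv().apply(st["torque"]).round(3))
E
```

```text
[-0.05 -2.83 -9.58] [ 0.687 -0.083  0.024]
```

>>> {"fn": "arm_command", "kwargs": {
  "increments": [
    [0,-0.003,-0.003,0,0,0],
    [0,0,0,0,0,0],
    [0,0,0,0,0,0]
  ]
}}

```text
t: 12.6
tcp_pos: [0.5733, -0.1664, 0.1758]
ee_rot: [-0.005, 0.844, 0.537, 0.01]
ft_force: [-0.1, 1.0, 7.4]
finger_gap: 0.0111
grip_force: 64.0
```

```bash
python3 - <<'E'
from h import *
st=get_state();T=rot(st["ee_rot"]);print(T.inv().apply(st["ft_force"]).round(2),T.inv().apply(st["torque"]).round(3))
E
```

```text
[ 1.07 -0.47 -7.35] [ 0.204 -0.059  0.014]
```

Lateral load is relieved and the collar is bearing on the bracket. Releasing.

>>> {"fn": "arm_command", "kwargs": {
  "increments": [
    [0,0,0,0,0,0],
    [0,0,0,0,0,0],
    [0,0,0,0,0,0],
    [0,0,0,0,0,0],
    [0,0,0,0,0,0],
    [0,0,0,0,0,0],
    [0,0,0,0,0,0],
    [0,0,0,0,0,0]
  ],
  "fingers": -1
}}

```text
t: 13.27
tcp_pos: [0.5729, -0.1662, 0.1747]
ee_rot: [-0.006, 0.844, 0.537, 0.01]
ft_force: [-0.0, 0.3, -0.0]
finger_gap: 0.0855
grip_force: 0.0
```

>>> {"fn": "arm_command", "kwargs": {
  "increments": [
    [0,0,-0.1,0,0,0],
    [0,0,-0.2,0,0,0],
    [0,0,-0.25,0,0,0],
    [0,0,-0.25,0,0,0],
    [0,0,-0.15,0,0,0],
    [0,0,0,0,0,0],
    [0,0,0,0,0,0],
    [0,0,0,0,0,0]
  ]
}}

```text
t: 13.93
tcp_pos: [0.5715, -0.1684, 0.2874]
ee_rot: [-0.007, 0.844, 0.537, 0.009]
ft_force: [-0.6, -0.8, -0.1]
finger_gap: 0.0851
grip_force: 0.0
```

```bash
python3 - <<'E'
from h import *
st=get_state();print(st["t"],st["tcp_pos"],st["ft_force"].round(1))
im=snapshot("wrist");cv2.imwrite("pics/w6.png",im)
_,S=axes(-.436);loc=np.array([[-.006,.032,.044],[.006,.032,.044],[.006,-.032,.044],[-.006,-.032,.044]])
P=project("wrist",np.array([.5731,-.1671,.165])+loc@S.T,st);print(P.round(1).tolist())
b=im.copy()
b=b[90:290,190:390]
cv2.imwrite("pics/w6b.png",cv2.resize(b,(600,600),interpolation=cv2.INTER_CUBIC))
E
```

```text
13.9333 [ 0.57148578 -0.16840093  0.28737485] [-0.6 -0.8 -0.1]
[[272.7, 177.0], [288.3, 177.0], [287.8, 252.5], [273.5, 252.6]]
```

View pics/w6b.png

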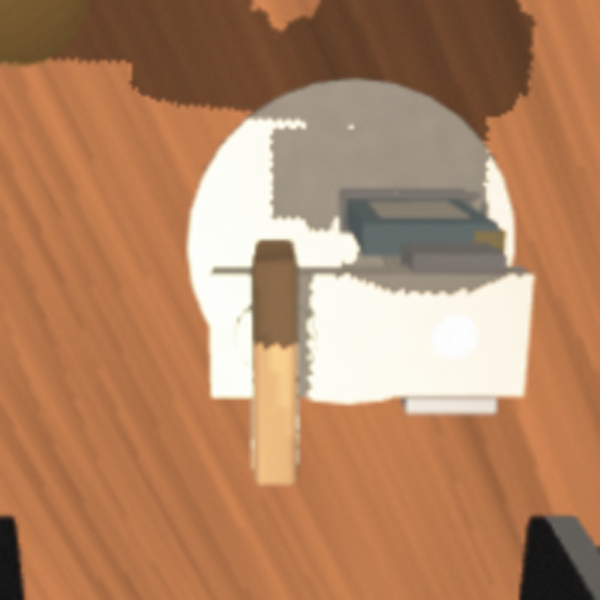

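The plate (253–298, 262–485) stands upright and square across the bracket, within about 1 px of the predicted seated pose. The gripper is clear, so I'm handing in.

```bash
python3 -c "
from bench import *
print(close_job())"
```

```text
the job is handed in; nothing more can be done
None
```

The sign is out of the old easel and seated in the spinner's eyelet: collar on the bracket, upright and square across it, gripper clear; I handed the job in at about 14 s of the 67 s limit, and no verdict came back.

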